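Fetch the spice jar from behind the sliding doors

TASK

The spice jar with the red screw cap stands in one of the two compartments of the low case with clear sliding doors. Slide the door over that compartment nearly all the way behind the other one (over or under it, as its track runs), take the jar out and leave it standing upright in the low wooden tray. Leave the other door where it is and do not disturb the mug in the other compartment.

Things in the scene. Friction and masses are not known exactly. Their poses are not given: they have to be found in the camera images.
- case: Wooden case fixed on the table, 212 mm deep (x), 424 wide (y), walls 6. Origin: centre of underside; x to its back, y to its left, z up; yaw varies a little. A divider at y = 0 makes a left (+y) and a right (-y) compartment; the jar is in one, the mug in the other. Top slopes 10 deg: 106 mm high in front, 125 at x = 0, 144 at the back; tracks, end caps and doors stand up to 20 mm higher.
- left_floor (a point): Middle of the left compartment's floor, 6 mm above the table, 105 mm left of the divider. With its door fully slid away, the hole above is 180 mm wide in y (15 to 195 mm off the divider) and 153 mm long in x (-55 mm, behind a fixed sill, to 98 mm in the case's frame). What is in a compartment stands within 40 mm of this point.
- right_floor (a point): Middle of the right compartment's floor, 6 mm above the table, 105 mm right of the divider; hole above it of the same size, mirrored.
- left_door (a joint): Slide of the left door (clear panel, 205 mm wide, 4 thick, upper track) in m: 0 shut over the left compartment, growing towards the case's -y up to 0.185, when it lies over the right door. May start up to 20 mm ajar. Slides against about 1.5 N, stays where left, never jams with the other.
- right_door (a joint): Slide of the right door (clear panel, 205 mm wide, 4 thick, lower track) in m: 0 shut over the right compartment, growing towards the case's +y up to 0.185, when it lies under the left door. May start up to 20 mm ajar. Slides against about 1.5 N, stays where left, never jams with the other.
- left_door_pull (a point): Top centre of the left door's pull: steel block standing up from the door near its outer front corner, 16 mm wide in y, 30 in x, 34 tall, leaning 10 deg to the front. Shut: 50 mm in front of the case's centre line, 165 mm left of the divider, 161 mm above the table. Moves with the door. Can be pinched from above, fingers closing along the case's y.
- right_door_pull (a point): Top centre of the right door's pull, a like steel block. Shut: 91 mm in front of the case's centre line, 165 mm right of the divider, 147 mm above the table. Moves with the door; the two pulls pass each other freely. Pinched likewise.
- spice_jar: Upright round spice jar with red screw cap, 45 mm in diameter (cap too), 108 mm tall, cap over the top 21 mm, 0.08 to 0.15 kg. Origin: centre of its underside, z up along its axis.
- mug: White china mug, 83 mm in diameter, 86 mm tall, with a handle on one side; stands in the other compartment and must stay there. Origin: centre of its underside, z up.
- tray: Low tray of light wood fixed on the table to the right of the case, 150 mm (x) by 190 mm (y), floor top 6 mm and rim top 14 mm above the table, rim 6 mm thick. Origin: centre of its underside; z up. Its yaw varies.

How it is judged:
On the way:
1. The door over the jar's compartment is slid at least 150 mm open, the jar still standing inside (((y of mug in the frame of case below 0 m and value of joint left_door above 0.15 m) or (y of mug in the frame of case above 0 m and value of joint right_door above 0.15 m)) and horizontal distance between spice_jar and case below 0.18 m and z of spice_jar in the frame of case below 0.03 m), for 0.2 s.
At the end, for the whole second after the job is handed in: The spice jar stands upright (within 0.1 rad), at rest, flat on the floor of the tray inside its rim; the other door is less than 50 mm open and the mug stands in its compartment within 50 mm of its start. The opened door may stay open (z of spice_jar in the frame of tray between 0.003 and 0.011 m and x of spice_jar in the frame of tray between -0.06 and 0.06 m and y of spice_jar in the frame of tray between -0.08 and 0.08 m and angle between spice_jar's own z axis and vertical below 0.1 rad and linear speed of spice_jar below 0.02 m/s and ((y of mug in the frame of case below 0 m and value of joint right_door below 0.05 m) or (y of mug in the frame of case above 0 m and value of joint left_door below 0.05 m)) and angle between mug's own z axis and vertical below 0.2 rad and distance of mug from where it was at the start of the episode below 0.05 m); the robot touches nothing.
It fails at once if the door over the mug is opened more than 50 mm ((y of mug in the frame of case below 0 m and value of joint right_door above 0.05 m) or (y of mug in the frame of case above 0 m and value of joint left_door above 0.05 m)).
It fails at once if the mug is tipped or shifted more than 50 mm (angle between mug's own z axis and vertical above 0.4 rad or distance of mug from where it was at the start of the episode above 0.05 m).
It fails at once if the jar is tipped over (angle between spice_jar's own z axis and vertical above 0.9 rad).
It also fails if it takes over 53 s, if anything falls off the work surface, if the arm or the gripper's body presses on something with over 40 N, if the wrist force passes 120 N, or if a joint passes its speed limit or range.

ROBOT

A 6-joint arm with a two-finger parallel gripper is mounted at the origin on a cart in front of the work surface, level with it; the furniture and walls round the work are solid. World frame = base frame: x ahead of the robot, y to its left, z up, the work surface at z = 0. Lengths are in m, angles in rad, forces in N, time in s.
With the tool pointing down it reaches from about 0.25 to 0.775 m from the base axis. Payload 4 kg.
Tool frame: the origin (TCP) lies at the very end of the fingers, on their centre line; the grasp point (between the pads) lies 19 mm behind it; z points along the fingers, y is the line along which they close (so a half turn about z gives the same grasp; the last joint's range is limited). The gripper opens to 94 mm and grips with 3 to 60 N. Pads are 16 mm wide; open, the fingers measure 119 mm over their backs; the gripper's body (75 mm by 177 mm) begins 78 mm behind the grasp point.
Start: joints at [-1.342, 0.087, 1.371, -0, 1.684, -0.103], TCP at [0.179, -0.52, 0.206] pointing down, gripper open.
Joint ranges: [-3.1, 3.1], [-0.76, 2.03], [0.27, 2.55], [-1.08, 4.22], [0.17, 2.65], [-2.57, 2.57]. Speed limits (rad/s): [2.79, 2.79, 3.14, 3.14, 3.14, 3.14].

INTERFACE

Orientations are given as [roll, pitch, yaw] about the fixed x, y, z axes, in that order (R = Rz(yaw) Ry(pitch) Rx(roll)).
In Python, from bench import robot, vision gives the robot as it stands.
- The arm moves only by the shell command python3 -m crank 'ROWS'. ROWS is JSON, a list of rows, each a list of 3 entries, a list of its own where there are three numbers: the closure, from 0 (fully open) to 1 (shut), then the shift along the tool's x, y, z in m, then the turn, a rotation vector about the tool's x, y, z in degrees. A call has 1 to 8 rows; each row shifts and turns the commanded pose from where the row before left it, along the tool's axes as they then stand; what a row does not reach is not made up. A row lasts 1/10 s, in which the tool goes at most 50 mm and 8.59 degrees, less where a joint would pass 70% of its speed; a pose out of reach is approached as far as the arm can. A call with a gripper value outside its range is refused whole. The fingers move at their own pace and stop on an object; the grip force is fixed at half the most. Time passes only in rows, so rows that do not move let the fingers close. It gives the time, the measured TCP pose, the force, the opening and the grip force at its end, in the units of the state.
- robot.get_obs(): the state, without advancing time (a new reading comes with each control period).
- vision.snapshot(name): name is "side" or "top" or "wrist"; returns a dict with "color" (384x512x3 uint8, red, green, blue), "z_map" (384x512 float32, m along the optical axis (not along the pixel's ray), 0 where there is no reading), "fx", "fy", "cx", "cy" (pixels), "R" (3x3) and "t" (3): a world point X has camera coordinates R X + t. Camera axes: x right, y down, z forward; pixel columns grow to the right and rows downward; lengths in m; the calibration is good to about 2 mm. A picture is of the moment at which its call begins.
- robot.close_job(): hands the job in; it is judged then, once.
The state is a dict: "time": time; "joint_positions": joint angles; "qvel": joint speeds; "joint_torque": joint torques, N m; "tool_pos": TCP position; "ee_rot": TCP orientation; "wrist_force": force on the tool from outside, world axes, zero at the start; "wrist_torque": the same for the moment, N m; "width": finger opening in m; "finger_force": force on a finger pad.
Only numpy, scipy, OpenCV 4.12 (cv2) and the standard library are available. Lean on these libraries where they do the work, as an engineer would, in place of code of your own. Each camera call takes 0.05 s, during which the arm holds its last target. There are 200 camera calls.

## Working session

There is one attempt and no reset: what is moved stays moved. The work goes in short steps, Python scripts to look and compute and a shell command to move; the robot and the scene stay as the last step left them, time stands still between calls to the robot, and variables do not carry over. Pictures are saved under pics/ and viewed, at most 10 in all, crops included, and the job is handed in when it is done.

```bash
mkdir -p pics; cat > h.py <<'E'
import numpy as np, cv2
from bench import robot, vision
def snap(n,f):
    s=vision.snapshot(n); cv2.imwrite(f'pics/{f}.png',s['color'][:,:,::-1]); np.savez(f'pics/{f}.npz',**s); return s
def load(f): return dict(np.load(f'pics/{f}.npz'))
def ray(s,u,v,z):
    "pixel to the world plane at height z"
    R,t=s['R'],s['t']; c=-R.T@t; d=R.T@np.array([(u-s['cx'])/s['fx'],(v-s['cy'])/s['fy'],1.])
    return c+d*(z-c[2])/d[2]
def proj(s,X):
    p=s['R']@np.array(X)+s['t']; return p[0]/p[2]*s['fx']+s['cx'],p[1]/p[2]*s['fy']+s['cy']
def pts(s):
    v,u=np.mgrid[:384,:512]; z=s['z_map']; P=np.stack([(u-s['cx'])/s['fx']*z,(v-s['cy'])/s['fy']*z,z],-1)
    return (P-s['t'])@s['R']
E
python3 - <<'E'
from h import *
a=snap('top','top1');b=snap('side','side1')
im=np.hstack([a['color'],b['color']])
for s in(a,b): print(-s['R'].T@s['t'], s['R'][2])
o=robot.get_obs();print(o['time'],o['tool_pos'],o['ee_rot'],o['width'])
E
```

```text
[ 0.41059508 -0.06190237  1.10288772] [ 0.1506708   0.00356487 -0.98857756]
[0.52158213 0.46028054 0.88077396] [ 0.05076906 -0.5600086  -0.82692979]
0.1 [ 0.17906781 -0.51952865  0.20443281] [-3.13965369e+00 -1.94487931e-04  3.31830068e-01] 0.09407199668350874
```

View pics/top1.png

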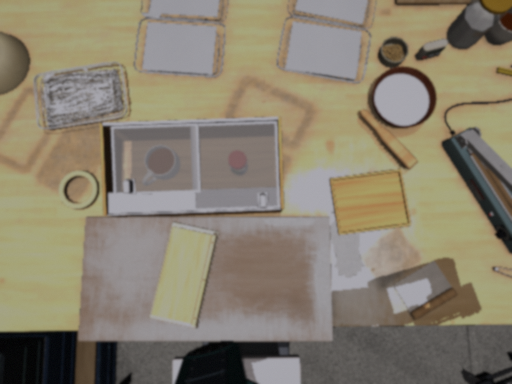

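View pics/side1.png

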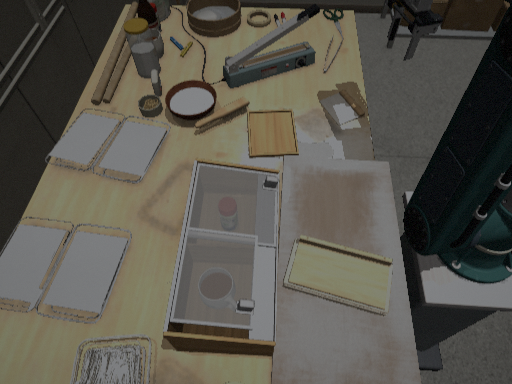

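The top view shows the jar's red cap at (237,161), which is the right compartment (image right is −y). The right pull is at (263,200), the left pull at (128,186), the mug at (160,160) and the tray at (370,201). The side view agrees: cap at (228,205), right pull at (270,183).

```bash
python3 - <<'E'
from h import *
a,b=load('top1'),load('side1')
def red(s,box):
    c=s['color'].astype(int); m=(c[...,0]>1.35*c[...,1])&(c[...,0]>1.35*c[...,2]); k=np.zeros_like(m);k[box]=1
    v,u=np.nonzero(m&k); return u.mean(),v.mean(),len(u)
ra=red(a,np.s_[145:180,220:255]); rb=red(b,np.s_[190:225,212:245]); print('red',ra,rb)
for z in(.11,.114,.10): print('cap',z,ray(a,*ra[:2],z),ray(b,*rb[:2],z))
P=pts(a)
print('depth@cap',P[161,237],'rpull',P[198:203,262:265].reshape(-1,3).max(0),'lpull',P[184:189,127:130].reshape(-1,3).max(0))
for n,s,u,v,z in[('rp',a,263,193,.147),('rp',a,263,200,.147),('rps',b,270,181,.147),('lp',a,128,181,.161),('lp',a,128,186,.161),('lps',b,244,304,.161)]: print(n,ray(s,u,v,z))
# tray
print('tray d',P[200,370],'table',P[280,370])
c=a['color'].astype(int)
h=P[...,2]; 
m=((h>.1)&(h<.2)); m[:, :95]=0;m[:,290:]=0;m[:110]=0;m[220:]=0
v,u=np.nonzero(m); XY=P[v,u]; r=cv2.minAreaRect(XY[:,:2].astype(np.float32)); print('case',r)
hsv=cv2.cvtColor(a['color'],cv2.COLOR_RGB2HSV); print('traycol',hsv[200,370],hsv[190,315],hsv[160,350])
m=((h>.003)&(h<.03)); m[:,322:][:]=m[:,322:]; m[:,:322]=0;m[:,415:]=0;m[:165]=0;m[240:]=0
cv2.imwrite('pics/m.png',cv2.resize(np.hstack([m[150:250,300:430]*255,np.clip(h[150:250,300:430]*5000+50,0,255)]).astype(np.uint8),None,fx=3,fy=3))
A=cv2.resize(a['color'][105:245,90:420,::-1],None,fx=2.4,fy=2.4,interpolation=cv2.INTER_CUBIC); cv2.imwrite('pics/zoom.png',A)
E
```

```text
red (np.float64(nan), np.float64(nan), 0) (np.float64(nan), np.float64(nan), 0)
cap 0.11 [nan nan nan] [nan nan nan]
cap 0.114 [nan nan nan] [nan nan nan]
cap 0.1 [nan nan nan] [nan nan nan]
depth@cap [ 0.62403563 -0.01449959  0.13025868] rpull [ 0.53326177 -0.07161873  0.15086243] lpull [0.56831248 0.23524872 0.1635223 ]
rp [ 0.54442744 -0.07428739  0.147     ]
rp [ 0.52826729 -0.07399831  0.147     ]
rps [ 0.53071877 -0.06254953  0.147     ]
lp [0.57498386 0.23221702 0.161     ]
lp [0.56347119 0.23186625 0.161     ]
lps [0.56676728 0.2427509  0.161     ]
tray d [ 0.54088614 -0.35557692  0.0078444 ] table [ 0.33591774 -0.34510897  0.00387345]
case ((0.6146239042282104, 0.09096793085336685), (0.21537630259990692, 0.42613837122917175), 1.0579224824905396)
traycol [ 23 113 167] [123  13 176] [ 28  48 169]<stdin>:5: RuntimeWarning: Mean of empty slice.
  ret = ret.dtype.type(ret / rcount)
```

View pics/zoom.png

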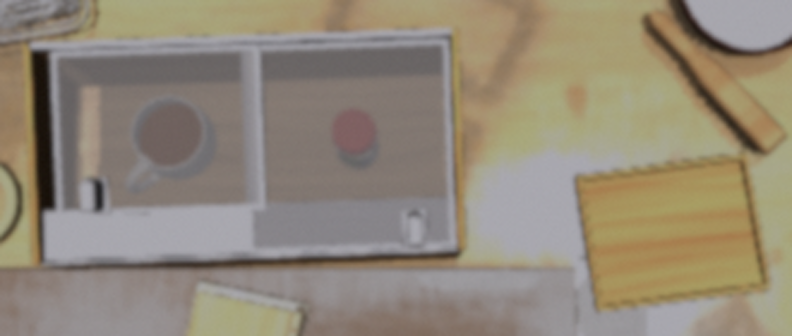

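The zoom shows the jar cap centre at about (353,131), the right pull at (414,227) and tray corners at (578,177), (745,157), (767,288) and (600,308). Depth reads the door panel rather than the jar, so I'll use rays.

```bash
cat >> h.py <<'E'
from scipy.spatial.transform import Rotation as Ro
def plan(x,y,z,yaw):
    "shift in present tool axes and turn (deg) to reach a down-pointing pose"
    o=robot.get_obs(); R=Ro.from_euler('xyz',o['ee_rot']); T=Ro.from_euler('xyz',[np.pi,0,yaw])
    print('now',o['time'],o['tool_pos'].round(4) if hasattr(o['tool_pos'],'round') else o['tool_pos'],'shift mm',(R.inv().apply(np.array([x,y,z])-o['tool_pos'])*1000).round(1),'turn',np.degrees((R.inv()*T).as_rotvec()).round(2),'w',round(o['width'],4),'F',np.round(o['wrist_force'],1))
E
python3 - <<'E'
from h import *
a,b=load('top1'),load('side1'); Z=lambda u,v:(90+u/2.4,105+v/2.4)
print('jar top',ray(a,*Z(353,131),.114),'side',ray(b,228,201,.114))
print('mug',ray(a,*Z(170,132),.09))
q=np.array([ray(a,*Z(*p),.014)[:2] for p in[(578,177),(745,157),(767,288),(600,308)]]); print('tray',q,q.mean(0),np.linalg.norm(np.diff(q,axis=0),axis=1))
C=np.array([.6146,.091]);y=np.radians(1.06);Rm=np.array([[np.cos(y),-np.sin(y)],[np.sin(y),np.cos(y)]])
for n,p in[('rpull',(-.091,-.165)),('rfloor',(.02,-.105))]: print(n,C+Rm@p)
plan(.528,-.073,.20,y)
E
```

```text
jar top [ 0.6310756  -0.01393719  0.114     ] side [ 0.63076764 -0.01966401  0.114     ]
mug [0.63851599 0.17500575 0.09      ]
tray [[ 0.5978902  -0.25453875]
 [ 0.61710239 -0.43810836]
 [ 0.47369249 -0.45209114]
 [ 0.45514045 -0.27208055]] [ 0.53595638 -0.3542047 ] [0.18457223 0.14408996 0.18096406]
rpull [ 0.52666798 -0.07565521]
rfloor [ 0.63653902 -0.01361204]
now 0.1 [ 0.1791 -0.5195  0.2044] shift mm [ 475.4 -308.5    5.1] turn [-1.100e-01  1.000e-02  1.795e+01] w 0.0941 F [ 0.2 -0.1  0.2]
```

```bash
python3 -m crank '[[0,[30,-20,-20],[0,0,0]]]' 2>&1 | tail -3; python3 -m crank '[[0,[0.03,-0.0195,-0.01],[0,0,0]],[0,[0.036,-0.0235,-0.01],[0,0,0]],[0,[0.036,-0.0235,-0.01],[0,0,0]],[0,[0.036,-0.0235,-0.01],[0,0,0]],[0,[0.036,-0.0235,0],[0,0,0]],[0,[0.036,-0.0235,0],[0,0,0]],[0,[0.036,-0.0235,0],[0,0,0]],[0,[0.036,-0.0235,0],[0,0,0]]]'
```

```text
wrist_force: [1.2, 0.2, 0.7]
width: 0.0941
finger_force: 0.0
time: 1.0
tool_pos: [0.4129, -0.2177, 0.2694]
ee_rot: [-3.141, 0.0, 0.332]
wrist_force: [0.5, -0.5, -0.3]
width: 0.0942
finger_force: 0.0
```

My first row was typed in mm by mistake. The 50 mm cap clipped it and it did no harm; the rest are in metres.

```bash
python3 - <<'E'
from h import *
plan(.528,-.073,.24,.0185)
E
```

```text
now 1.0 [ 0.4129 -0.2177  0.2694] shift mm [155.9 -99.4  29.3] turn [-1.000e-02  2.000e-02  1.794e+01] w 0.0942 F [ 0.5 -0.5 -0.3]
```

```bash
python3 -m crank '[[0.45,[0.036,-0.0235,0],[0,0,0]],[0.45,[0.036,-0.0235,0.01],[0,0,0]],[0.45,[0.036,-0.0235,0.01],[0,0,0]],[0.45,[0.036,-0.0235,0.01],[0,0,0]],[0.45,[0,0,0],[0,0,6]],[0.45,[0,0,0],[0,0,6]],[0.45,[0,0,0],[0,0,6]],[0.45,[0,0,0],[0,0,0]]]'; python3 - <<'E'
from h import *
plan(.528,-.073,.132,.0185)
s=snap('wrist','w1'); print(-s['R'].T@s['t'],proj(s,[.528,-.0745,.147]),proj(s,[.631,-.016,.114]))
E
```

```text
time: 1.8
tool_pos: [0.5177, -0.0834, 0.239]
ee_rot: [-3.141, 0.001, 0.018]
wrist_force: [-0.5, 0.0, -1.0]
width: 0.0516
finger_force: 0.0
now 1.8 [ 0.5177 -0.0834  0.239 ] shift mm [ 10.7 -10.1 107. ] turn [-0.01  0.07 -0.01] w 0.0516 F [-0.5  0.  -1. ]
[ 0.58657821 -0.08166865  0.41890455] (np.float64(245.87214418138777), np.float64(177.38601641966287)) (np.float64(182.58909703021834), np.float64(55.25367613620136))
```

View pics/w1.png

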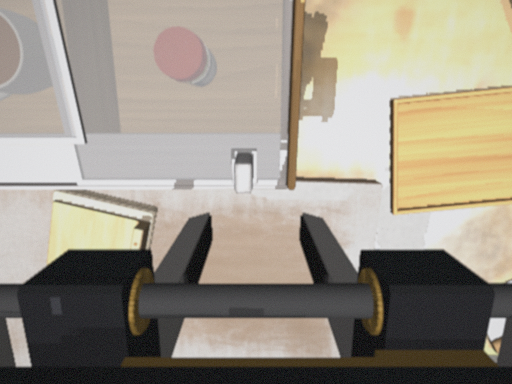

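The wrist view shows the pull top at about (244,178) and the cap at (180,53). Both are within 2–3 px of the predictions, so I'm descending.

```bash
python3 -m crank '[[0.45,[0.011,-0.0095,0.01],[0,0,0]],[0.45,[0,0,0.03],[0,0,0]],[0.45,[0,0,0.03],[0,0,0]],[0.45,[0,0,0.02],[0,0,0]],[0.45,[0,0,0.016],[0,0,0]],[0.9,[0,0,0],[0,0,0]],[0.9,[0,0,0],[0,0,0]],[0.9,[0,0,0],[0,0,0]]]'; python3 -m crank '[[0.95,[0,0,0],[0,0,0]],[0.95,[0,0,0],[0,0,0]]]'
```

```text
time: 2.65
tool_pos: [0.5296, -0.0739, 0.1349]
ee_rot: [3.141, -0.002, 0.018]
wrist_force: [-0.1, -0.4, -0.6]
width: 0.0311
finger_force: 0.0
time: 2.85
tool_pos: [0.5294, -0.0734, 0.1349]
ee_rot: [-3.141, -0.002, 0.018]
wrist_force: [-0.2, -0.1, 2.7]
width: 0.016
finger_force: 30.1
```

The pull is gripped: width is 16 mm, as specified. Sliding the door towards +y.

```bash
python3 -m crank '[[0.95,[0,-0.008,0],[0,0,0]],[0.95,[0,-0.016,0],[0,0,0]],[0.95,[0,-0.016,0],[0,0,0]],[0.95,[0,-0.016,0],[0,0,0]],[0.95,[0,-0.016,0],[0,0,0]],[0.95,[0,-0.016,0],[0,0,0]],[0.95,[0,-0.016,0],[0,0,0]],[0.95,[0,-0.008,0],[0,0,0]]]'
```

```text
time: 3.65
tool_pos: [0.5273, 0.0406, 0.1349]
ee_rot: [-3.141, -0.003, 0.02]
wrist_force: [1.6, -1.6, 4.7]
width: 0.0158
finger_force: 30.0
```

```bash
python3 -m crank '[[0.95,[0,-0.012,0],[0,0,0]],[0.95,[0,-0.016,0],[0,0,0]],[0.95,[0,-0.016,0],[0,0,0]],[0.95,[0,-0.012,0],[0,0,0]],[0.95,[0,-0.008,0],[0,0,0]],[0.95,[0,-0.003,0],[0,0,0]],[0.95,[0,0,0],[0,0,0]]]'
```

```text
time: 4.35
tool_pos: [0.526, 0.1077, 0.1349]
ee_rot: [-3.14, -0.003, 0.02]
wrist_force: [0.4, 1.3, 4.8]
width: 0.0156
finger_force: 30.0
```

The door has slid 181 mm with little force. Releasing and rising.

```bash
python3 -m crank '[[0.45,[0,0,0],[0,0,0]],[0.45,[0,0,0],[0,0,0]],[0.45,[0,0,0],[0,0,0]],[0.45,[0,0,-0.02],[0,0,0]],[0,[0,0,-0.04],[0,0,0]],[0,[0,0,-0.04],[0,0,0]],[0,[0.015,0.03,-0.01],[0,0,0]],[0,[0.015,0.04,0],[0,0,0]]]'; python3 - <<'E'
from h import *
plan(.631,-.016,.24,.0185)
s=snap('wrist','w2'); print(proj(s,[.631,-.016,.114]),proj(s,[.526,.107,.147]))
E
```

```text
time: 5.15
tool_pos: [0.558, 0.0365, 0.247]
ee_rot: [-3.141, -0.006, 0.021]
wrist_force: [0.9, 0.7, -0.6]
width: 0.0761
finger_force: 0.0
now 5.15 [0.558  0.0365 0.247 ] shift mm [71.8 54.1  7.4] turn [-0.03 -0.33  0.17] w 0.0761 F [ 0.9  0.7 -0.6]
(np.float64(312.86821390892777), np.float64(105.99139223923311)) (np.float64(178.73522220098937), np.float64(219.79846629231457))
```

View pics/w2.png

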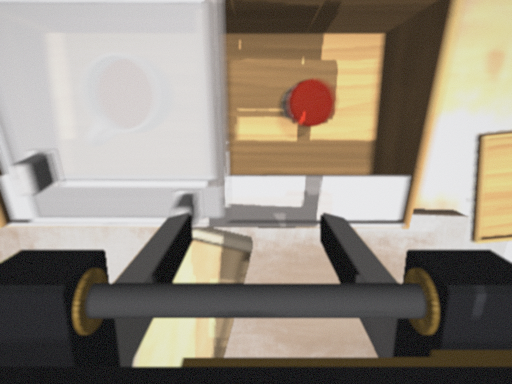

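The right compartment is open and the cap is at about (311,103). Measuring it with a red mask.

```bash
python3 - <<'E'
from h import *
s=load('w2'); c=s['color'].astype(int); m=((c[...,0]>2.2*c[...,1])&(c[...,0]>90)).astype(np.uint8)
cs,_=cv2.findContours(m,0,1); k=max(cs,key=cv2.contourArea); (u,v),r=cv2.minEnclosingCircle(k); mo=cv2.moments(k); print(u,v,r,mo['m10']/mo['m00'],mo['m01']/mo['m00'])
p=ray(s,u,v,.114); print(p, ray(s,u+r,v,.114)-p, 'cap depth pt',pts(s)[int(v),int(u)])
plan(p[0],p[1],.24,.0185)
E
```

```text
309.3526916503906 102.23246765136719 23.205041885375977 310.6745602165088 102.43482183130355
[ 0.63437247 -0.01245423  0.114     ] [ 0.00048321 -0.02195786  0.        ] cap depth pt [ 0.63457036 -0.01206651  0.11425497]
now 5.2 [0.5594 0.0291 0.2444] shift mm [74.4 42.5  4.9] turn [ 0.32 -0.18 -0.32] w 0.0805 F [ 2.1 -3.  -1. ]
```

```bash
python3 -m crank '[[0,[0.03,0.017,0],[0,0,0]],[0,[0.03,0.017,0],[0,0,0]],[0,[0.014,0.008,0],[0,0,0]],[0,[0,0,0],[0,0,0]],[0,[0,0,0],[0,0,0]]]'; python3 - <<'E'
from h import *
plan(.6335,-.0135,.082,.0185)
E
```

```text
time: 5.7
tool_pos: [0.6309, -0.0048, 0.2426]
ee_rot: [-3.141, 0.003, 0.017]
wrist_force: [0.6, -0.4, -0.6]
width: 0.094
finger_force: 0.0
now 5.7 [ 0.6309 -0.0048  0.2426] shift mm [  2.9   8.8 160.5] turn [-0.04  0.15 -0.07] w 0.094 F [ 0.6 -0.4 -0.6]
```

```bash
python3 -m crank '[[0,[0.003,0.009,0.01],[0,0,0]],[0,[0,0,0.025],[0,0,0]],[0,[0,0,0.025],[0,0,0]],[0,[0,0,0.025],[0,0,0]],[0,[0,0,0.025],[0,0,0]],[0,[0,0,0.025],[0,0,0]],[0,[0,0,0.025],[0,0,0]],[0,[0,0,0],[0,0,0]]]'; python3 -m crank '[[0.3,[0,0,0],[0,0,0]],[0.4,[0,0,0],[0,0,0]],[0.5,[0,0,0],[0,0,0]],[0.6,[0,0,0],[0,0,0]],[0.8,[0,0,0],[0,0,0]],[0.8,[0,0,0],[0,0,0]]]'
```

```text
time: 6.5
tool_pos: [0.6307, -0.0135, 0.0787]
ee_rot: [-3.141, 0.01, 0.018]
wrist_force: [-0.0, -0.4, -0.5]
width: 0.0936
finger_force: 0.0
time: 7.1
tool_pos: [0.6348, -0.0141, 0.0841]
ee_rot: [3.141, -0.001, 0.018]
wrist_force: [0.2, 0.6, 0.1]
width: 0.0496
finger_force: 0.0
```

```bash
python3 -m crank '[[0.8,[0,0,0],[0,0,0]],[0.8,[0,0,0],[0,0,0]],[0.8,[0,0,0],[0,0,0]]]'
```

```text
time: 7.4
tool_pos: [0.6348, -0.0139, 0.0839]
ee_rot: [-3.141, -0.0, 0.018]
wrist_force: [0.2, 0.1, 1.5]
width: 0.0443
finger_force: 30.0
```

Jar gripped at 44 mm. Lifting and carrying it to the tray.

```bash
python3 -m crank '[[0.8,[0,0,-0.01],[0,0,0]],[0.8,[0,0,-0.025],[0,0,0]],[0.8,[0,0,-0.03],[0,0,0]],[0.8,[0,0,-0.03],[0,0,0]],[0.8,[0,0,-0.03],[0,0,0]],[0.8,[0,0,-0.03],[0,0,0]],[0.8,[0,0,-0.025],[0,0,0]],[0.8,[0,0,0],[0,0,0]]]'
```

```text
time: 8.2
tool_pos: [0.6363, -0.0143, 0.2692]
ee_rot: [3.14, -0.009, 0.018]
wrist_force: [0.2, -0.2, -0.7]
width: 0.0442
finger_force: 30.0
```

```bash
python3 -m crank '[[0.8,[-0.005,0.015,0],[0,0,0]],[0.8,[-0.01,0.03,0],[0,0,0]],[0.8,[-0.01,0.035,0],[0,0,0]],[0.8,[-0.01,0.035,0],[0,0,0]],[0.8,[-0.01,0.035,0],[0,0,0]],[0.8,[-0.01,0.035,0],[0,0,0]],[0.8,[-0.01,0.035,0],[0,0,0]],[0.8,[-0.01,0.035,0],[0,0,0]]]' ; python3 -m crank '[[0.8,[-0.01,0.035,0],[0,0,0]],[0.8,[-0.01,0.03,0],[0,0,0]],[0.8,[-0.01,0.018,0],[0,0,0]],[0.8,[0,0,0],[0,0,0]],[0.8,[0,0,0],[0,0,0]]]'; python3 - <<'E'
from h import *
plan(.536,-.354,.084,.0185)
s=snap('wrist','w3')
E
```

```text
time: 9.0
tool_pos: [0.5619, -0.2722, 0.2605]
ee_rot: [-3.139, 0.005, 0.017]
wrist_force: [-0.8, -0.1, -0.7]
width: 0.0441
finger_force: 30.0
time: 9.5
tool_pos: [0.5344, -0.354, 0.2613]
ee_rot: [-3.139, 0.003, 0.016]
wrist_force: [-0.4, 0.1, -1.0]
width: 0.0445
finger_force: 30.0
now 9.5 [ 0.5344 -0.354   0.2613] shift mm [  2.1   0.6 177.3] turn [-0.17  0.18 -0.13] w 0.0445 F [-0.4  0.1 -1. ]
```

View pics/w3.png

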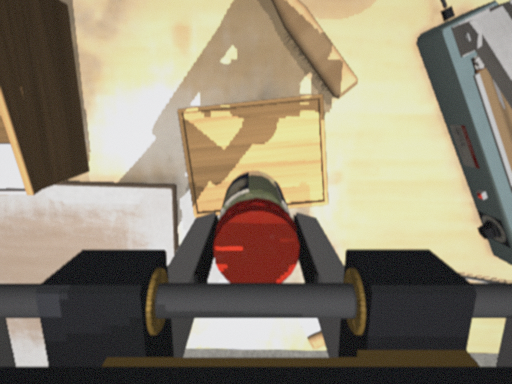

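The jar is held upright, with tray corners at (180,110), (322,97), (328,202) and (196,213). Quick check of the tray centre, then lower.

```bash
python3 - <<'E'
from h import *
s=load('w3'); q=np.array([ray(s,*p,.014)[:2] for p in[(180,110),(322,97),(328,202),(196,213)]]); print(q.mean(0))
E
python3 -m crank '[[0.8,[0.002,0,0.015],[0,0,0]],[0.8,[0,0,0.03],[0,0,0]],[0.8,[0,0,0.03],[0,0,0]],[0.8,[0,0,0.03],[0,0,0]],[0.8,[0,0,0.025],[0,0,0]],[0.8,[0,0,0.02],[0,0,0]],[0.8,[0,0,0.01],[0,0,0]],[0.8,[0,0,0],[0,0,0]]]'
```

```text
[ 0.53833652 -0.35419061]
time: 10.35
tool_pos: [0.5368, -0.3519, 0.1009]
ee_rot: [-3.138, 0.004, 0.019]
wrist_force: [-0.6, -0.7, -1.6]
width: 0.0442
finger_force: 30.0
```

```bash
python3 -m crank '[[0.8,[0,0,0.006],[0,0,0]],[0.8,[0,0,0.005],[0,0,0]],[0.8,[0,0,0.003],[0,0,0]],[0.8,[0,0,0],[0,0,0]],[0.8,[0,0,0],[0,0,0]]]'; python3 -m crank '[[0.8,[0,0,0.002],[0,0,0]],[0.8,[0,0,0],[0,0,0]],[0.8,[0,0,0],[0,0,0]]]'
```

```text
time: 10.85
tool_pos: [0.5377, -0.354, 0.0901]
ee_rot: [3.141, -0.0, 0.018]
wrist_force: [0.2, -0.6, -0.7]
width: 0.045
finger_force: 30.0
time: 11.15
tool_pos: [0.5376, -0.3539, 0.0878]
ee_rot: [3.141, -0.0, 0.018]
wrist_force: [1.0, 0.4, -1.1]
width: 0.0442
finger_force: 30.0
```

```bash
python3 -m crank '[[0.8,[0,0,0.002],[0,0,0]],[0.8,[0,0,0],[0,0,0]],[0.8,[0,0,0],[0,0,0]]]'; python3 -m crank '[[0.8,[0,0,0.0015],[0,0,0]],[0.8,[0,0,0],[0,0,0]],[0.8,[0,0,0],[0,0,0]]]'
```

```text
time: 11.45
tool_pos: [0.5376, -0.3538, 0.0856]
ee_rot: [-3.142, 0.0, 0.018]
wrist_force: [0.2, 0.1, -1.4]
width: 0.0443
finger_force: 30.0
time: 11.75
tool_pos: [0.5376, -0.3538, 0.0842]
ee_rot: [3.142, 0.0, 0.018]
wrist_force: [0.5, 0.6, -1.9]
width: 0.0444
finger_force: 30.0
```

```bash
python3 -m crank '[[0.8,[0,0,0.001],[0,0,0]],[0.8,[0,0,0],[0,0,0]],[0.8,[0,0,0],[0,0,0]]]'
```

```text
time: 12.05
tool_pos: [0.5379, -0.3539, 0.0839]
ee_rot: [3.141, -0.001, 0.018]
wrist_force: [-0.5, 0.0, 1.6]
width: 0.0444
finger_force: 30.0
```

Contact: force z turned positive at 0.0839, as expected. Releasing gently and retreating.

```bash
python3 -m crank '[[0.45,[0,0,0],[0,0,0]],[0.4,[0,0,0],[0,0,0]],[0.3,[0,0,0],[0,0,0]],[0,[0,0,0],[0,0,0]],[0,[0,0,0],[0,0,0]],[0,[0,0,0],[0,0,0]],[0,[0,0,-0.015],[0,0,0]],[0,[0,0,-0.03],[0,0,0]]]'; python3 -m crank '[[0,[0,0,-0.03],[0,0,0]],[0,[0,0,-0.03],[0,0,0]],[0,[0,0,-0.03],[0,0,0]],[0,[-0.03,0,-0.03],[0,0,0]],[0,[-0.04,0,0],[0,0,0]],[0,[-0.04,0,0],[0,0,0]],[0,[0,0,0],[0,0,0]],[0,[0,0,0],[0,0,0]]]'; python3 - <<'E'
from h import *
a=snap('top','top2');w=snap('wrist','w4');
for s in(w,a):
    c=s['color'].astype(int); m=((c[...,0]>2.2*c[...,1])&(c[...,0]>70)).astype(np.uint8)
    cs,_=cv2.findContours(m,0,1)
    if cs: (u,v),r=cv2.minEnclosingCircle(max(cs,key=cv2.contourArea)); print(u,v,r,ray(s,u,v,.114))
cv2.imwrite('pics/end.png',np.hstack([cv2.resize(w['color'],(400,300)),cv2.resize(a['color'],(400,300))])[:,:,::-1])
E
```

```text
time: 12.85
tool_pos: [0.5361, -0.3527, 0.1262]
ee_rot: [-3.138, 0.005, 0.018]
wrist_force: [-0.8, -0.2, -0.8]
width: 0.0937
finger_force: 0.0
time: 13.65
tool_pos: [0.4276, -0.356, 0.2498]
ee_rot: [3.14, -0.002, 0.017]
wrist_force: [0.4, -0.3, -0.6]
width: 0.0939
finger_force: 0.0
253.8274688720703 65.53520965576172 25.005718231201172 [ 0.53587489 -0.35236517  0.114     ]
380.33941650390625 196.71897888183594 9.304600715637207 [ 0.53566962 -0.35195154  0.114     ]
```

View pics/end.png

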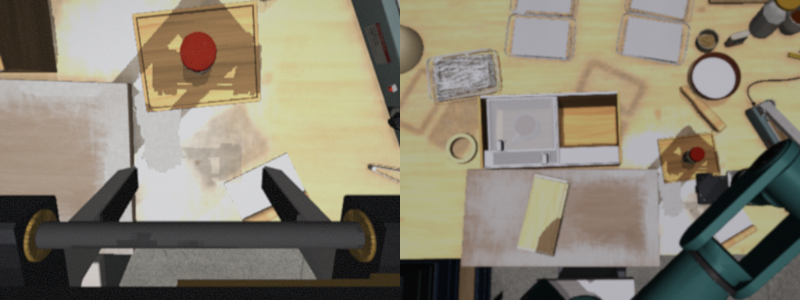

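The jar stands upright near the middle of the tray: both views put the cap at (0.536, −0.352) at a height of 0.114. The right door lies under the left one, and the mug looks undisturbed.

```bash
python3 -c "
from bench import robot
print(robot.close_job())"
```

```text
the job is handed in; nothing more can be done
None
```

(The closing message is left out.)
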